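Index the vial carousel one hole

TASK

The red-capped vial is next in line: with a fingertip, press the orange indexing plunger of the carousel fully in and, keeping it in, push the table off its hole and round to the next one, the way that brings the red-capped vial to the green pointer. Leave the plunger sprung fully up, locked in that hole, and the table at rest. Do not touch or lift the vials or turn the table the wrong way, and leave everything else on the bench where it is.

Things in the scene. Friction and masses are not known exactly. Their poses are not given: they have to be found in the camera images.
- carousel_base: fixed blue base of the sample carousel, a drum 300 mm across; origin on the bench at the centre of the drum, on the turning axis; its z is up and its x points from the axis to the green pointer, which stands on the rim to 95 mm above the bench
- start_hole (a point): middle of the top of the index hole that locks the table at the start, opposite the pointer. The fixed level grey index ring (inner radius 110 mm, outer 140 mm, underside 61 mm and top 69 mm above the bench) has six such holes: radial slots 14 mm wide, 60 degrees apart
- carousel (a joint): turning angle of the black table (radius 106 mm, top 46 mm above the bench) inside the ring, rad; 0 at the start, positive anticlockwise seen from above; the next holes are at +1.047 and -1.047, end stops at +-1.6. It turns with a little friction (about 0.12 N m) and stays where it is left. Locked, it has about 0.03 rad of play either way
- plunger (a joint): how far the spring plunger is pressed down, m: 0 up (locked), 0.012 fully in; 2 N to start, 5.6 N fully in. Its 8 mm wide tab points outward into a slot of the ring; from 0.007 on the tab is below the ring and the table can turn. Let go between holes, it rides at about 0.007 under the ring and springs up to 0 by itself when the tab comes to a hole
- plunger_top (a point): centre of the top of the orange plunger button, a vertical cylinder of 32 mm diameter that rides on the table 85 mm from the axis, opposite the middle pocket; its top is 85 mm above the bench when up, 73 mm when fully in
- lug_left (a point): middle of the top of one of the two white upright lugs fixed on the table on either side of the button, 8 mm thick, 30 mm wide (radially), tops 105 mm above the bench, the clear gap between them 56 mm with the button in its middle. A fingertip that presses the button pushes sideways on a lug to turn the table; pushing this one turns it clockwise seen from above
- lug_right (a point): the same for the other lug; pushing it turns the table anticlockwise seen from above
- pointer (a point): the place in front of the green pointer: the point on the carousel base, 75 mm from the axis and 50 mm above the bench, where the underside of a vial's centre stands when it is at the pointer
- vial_red: vial with a red cap, 25 mm diameter, 60 mm tall, standing loose in one of the two outer pockets, 60 degrees to one or the other side of the pointer; pockets are 28 mm wide inside, 22 mm deep, 75 mm from the axis, floor 50 mm above the bench; origin at the centre of its underside
- vial_white: like vial_red with a white cap, in the other outer pocket
- vial_blue: like vial_red with a blue cap, in the middle pocket, at the pointer at the start
- spare_vial: a spare vial with a yellow cap, 25 mm diameter, 60 mm tall, standing on the bench beside the carousel; origin at the centre of its underside
- petri: a short stack of three cream petri dishes, 60 mm diameter, 42 mm tall, beside the carousel; origin at the centre of its underside
- tip_box: a white box of yellow pipette tips, 120 x 82 x 57 mm; origin at the centre of its underside
- spray_bottle: a white bottle with a blue cap, 64 mm diameter, 170 mm tall; origin at the centre of its underside
- pipette: a white hand pipette lying on the bench, 280 mm long along its own x; origin on the bench under the front end of its body
- marker: a black marker with a red cap lying on the bench, 140 mm long, 14 mm thick; origin under its middle part
Not all that is in view belongs to the job. Leave any turquoise look-alike of the vial_red alone.

How it is judged:
By the outcome, as a careful person would: the job done as asked, in the order asked, and still so for the second after the job is handed in, with the robot touching nothing.
It also fails if it takes over 45 s, if anything falls off the work surface, if the arm or the gripper's body presses on something with over 40 N, if the wrist force passes 120 N, or if a joint passes its speed limit or range.

ROBOT

A 6-joint arm with a two-finger parallel gripper is mounted at the origin on the work surface. World frame = base frame: x ahead of the robot, y to its left, z up, the work surface at z = 0. Lengths are in m, angles in rad, forces in N, time in s.
With the tool pointing down it reaches from about 0.3 to 0.875 m from the base axis. Payload 6.4 kg.
Tool frame: the origin (TCP) lies on the centre line of the jaws, within the pads' length; the fingertips stand 25 mm ahead of it and the grasp point (between the pads) lies 6 mm ahead of it; z points along the fingers, y is the line along which they close (so a half turn about z gives the same grasp; the last joint's range is limited). The gripper opens to 85 mm and grips with 20 to 120 N. Pads are 22 mm wide; open, the fingers measure 114 mm over their backs; the gripper's body (76 mm by 85 mm) begins 54 mm behind the grasp point. The pads swing forward as they close: fully open they stand 13 mm farther back than shut.
Start: joints at [0.917, 0.181, 1.607, -0, 1.354, -0.206], TCP at [0.249, 0.518, 0.256] pointing down, gripper open.
Joint ranges: [-2.99, 2.99], [-0.89, 2.07], [0.3, 2.58], [-1.14, 4.28], [0, 2.63], [-3.12, 3.12]. Speed limits (rad/s): [2.57, 2.57, 3.01, 3.14, 3.14, 3.14].

INTERFACE

Orientations are given as a unit quaternion [w, x, y, z].
In Python, from bench import get_obs, camera, hand_in, spot_in gives the robot as it stands.
- The arm moves only by the shell command python3 -m jog 'ROWS'. ROWS is JSON, one flat list of numbers, 7 for each row, row after row: the shift along the tool's x, y, z in m, then the turn, a rotation vector about the tool's x, y, z in rad, then the closure, from 0 (fully open) to 1 (shut). A call has 1 to 20 rows; each row is the pose to reach, as a shift and turn from the pose commanded when the call began, along the tool's axes at that moment; what a row does not reach only later rows make up. A row lasts 1/8 s, in which the tool goes at most 62.5 mm and 10.7 degrees, less where a joint would pass 70% of its speed; a pose out of reach is approached as far as the arm can. A call with a gripper value outside its range is refused whole. The fingers move at their own pace and stop on an object; the grip force is fixed at half the most. Time passes only in rows, so rows that repeat a pose let the fingers close. It gives the time, the measured TCP pose, the force, the opening and the grip force at its end, in the units of the state.
- get_obs(): the state, without advancing time (a new reading comes with each control period).
- camera(name): name is "scene" or "top" or "wrist"; returns a dict with "frame" (384x512x3 uint8, red, green, blue), "mtx" (3x3 intrinsics, pixels), "extrinsics" (4x4, takes a point from camera to world coordinates). Camera axes: x right, y up, looking along -z (the intrinsics and any distortion apply to the point x, -y, -z); pixel columns grow to the right and rows downward; lengths in m; the calibration is good to about 2 mm. The wrist camera is an equidistant fisheye: a pixel r from the principal point sees the ray r / f radians off the axis. A picture is of the moment at which its call begins. There is no depth.
- hand_in(): hands the job in; it is judged then, once.
Trained networks look in a picture, given as the dict that the camera call returned (one of the last four; its "shot" number tells which), for a name from the list of things; names that differ only in an ending like _2 or _b are one class to them, and where a whole thing is asked for, a point or a joint stands for the part that bears it (a point fixed in the world has none). Each returns a list of dicts, best first, with "confidence" (0 to 1); they miss things now and then, are a little off and sometimes report something else, mostly with a low value. They report only what shows in the picture. A call takes as long as a camera call. They do not tell look-alikes from the thing itself.
- spot_in(picture, name): "xyz" ([x, y, z] in m, in world coordinates, good to about 4 mm: the middle of the surface that is visible of it).
The state is a dict: "time_s": time; "q": joint angles; "dq": joint speeds; "joint_efforts": joint torques, N m; "eef_pos": TCP position; "eef_rot": TCP orientation; "wrist_force": force on the tool from outside, world axes, zero at the start; "torque": the same for the moment, N m; "opening": opening from 0.0 (shut) to 1.0 (fully open); "grasp_force": force on a finger pad.
Only numpy, scipy, OpenCV 4.12 (cv2) and the standard library are available. Lean on these libraries where they do the work, as an engineer would, in place of code of your own. Each camera call takes 0.05 s, during which the arm holds its last target. There are 200 camera calls.

## Working session

There is one attempt and no reset: what is moved stays moved. The work goes in short steps, Python scripts to look and compute and a shell command to move; the robot and the scene stay as the last step left them, time stands still between calls to the robot, and variables do not carry over. Pictures are saved under pics/ and viewed, at most 10 in all, crops included, and the job is handed in when it is done.

```bash
mkdir -p pics; cat > h.py <<'E'
import numpy as np, cv2
from bench import get_obs, camera, spot_in
def save(p,n): cv2.imwrite(f'pics/{n}.png',p['frame'][:,:,::-1])
def proj(p,X):
    E=np.array(p['extrinsics']);c=E[:3,:3].T@(np.array(X)-E[:3,3]);K=np.array(p['mtx'])
    return (K[0,0]*c[0]/-c[2]+K[0,2], K[1,1]*-c[1]/-c[2]+K[1,2])
def back(p,u,v,z):
    E=np.array(p['extrinsics']);K=np.array(p['mtx'])
    d=E[:3,:3]@np.array([(u-K[0,2])/K[0,0],-(v-K[1,2])/K[1,1],-1]);t=(z-E[2,3])/d[2]
    return E[:3,3]+t*d
E
python3 - <<'E'
from h import *
o=get_obs();print(o['time_s'],o['eef_pos'],o['eef_rot'])
for c in('scene','top'):
    p=camera(c);save(p,c+'0')
    for n in('carousel_base','start_hole','plunger_top','lug_left','lug_right','vial_red','vial_white','vial_blue','spare_vial','petri','tip_box','spray_bottle'):
        for r in spot_in(p,n)[:2]: print(c,n,np.round(r['xyz'],3),round(r['confidence'],2),np.round(proj(p,r['xyz'])))
a=cv2.imread('pics/scene0.png')
E
```

```text
0.0 [0.24861429 0.51790045 0.2553732 ] [-3.84768983e-04  2.22041093e-01  9.75036900e-01 -8.04748000e-04]
scene carousel_base [ 0.59  -0.077  0.049] 0.74 [245. 217.]
scene start_hole [ 0.593 -0.075  0.054] 0.71 [246. 217.]
scene lug_left [ 0.576 -0.075  0.048] 0.61 [244. 213.]
scene lug_right [ 0.57  -0.071  0.044] 0.67 [245. 211.]
scene vial_red [ 0.623 -0.136  0.112] 0.64 [228. 223.]
scene vial_white [ 0.619 -0.004  0.11 ] 0.56 [273. 209.]
scene vial_blue [ 0.659 -0.067  0.112] 0.63 [256. 228.]
scene vial_blue [ 0.573 -0.071  0.047] 0.63 [245. 212.]
scene petri [ 0.588 -0.078  0.056] 0.71 [245. 216.]
scene tip_box [ 0.49  -0.458  0.053] 0.57 [106. 225.]
scene tip_box [ 0.663 -0.066  0.109] 0.44 [257. 229.]
scene spray_bottle [ 0.635 -0.449  0.11 ] 0.68 [112. 264.]
top carousel_base [ 0.571 -0.068  0.049] 0.73 [263. 191.]
top start_hole [ 0.572 -0.068  0.048] 0.88 [263. 191.]
top plunger_top [ 0.492 -0.073  0.084] 0.46 [264. 211.]
top lug_left [ 0.571 -0.065  0.044] 0.75 [262. 192.]
top lug_right [ 0.568 -0.068  0.045] 0.56 [263. 192.]
top lug_right [ 0.491 -0.072  0.085] 0.52 [264. 211.]
top vial_red [ 0.636 -0.26   0.061] 0.54 [313. 176.]
top vial_red [ 0.466 -0.277  0.059] 0.52 [318. 220.]
top vial_blue [0.627 0.155 0.042] 0.6 [206. 176.]
top vial_blue [ 0.645 -0.066  0.108] 0.46 [264. 170.]
top spare_vial [ 0.475 -0.451  0.058] 0.26 [363. 219.]
top petri [0.622 0.158 0.045] 0.63 [205. 177.]
top tip_box [ 0.474 -0.453  0.054] 0.72 [363. 219.]
top spray_bottle [ 0.612 -0.437  0.114] 0.68 [363. 181.]
top spray_bottle [ 0.572 -0.068  0.048] 0.46 [263. 191.]
```

View pics/scene0.png

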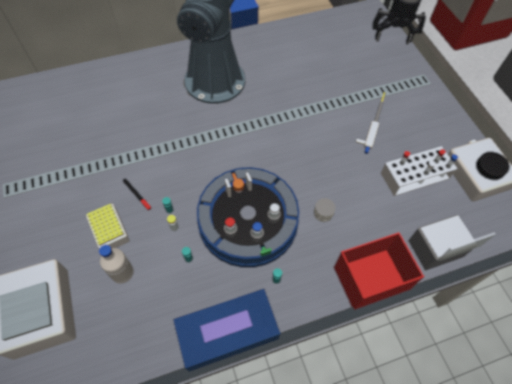

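View pics/top0.png

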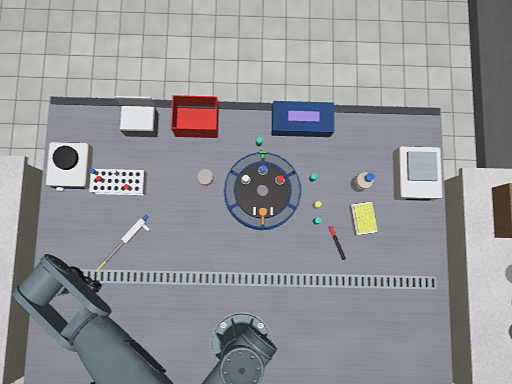

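What could be taken for the red vial, by pixel in the top view: the red cap on the table (280,180), turquoise look-alikes at (314,177), (318,220) and (258,141), and red caps in the left rack (about 100,183 and 127,186). The marker's cap is also red (332,229).

I choose (280,180), which is on the carousel on the −y side, and it is at (230,226) in the scene view. The pointer is toward +x, so the table must turn anticlockwise. That means pushing the −y lug (lug_right) with the plunger moving toward −y. Next I move above the plunger for a close look, fingers shut.

```bash
python3 -m jog '[-0.436,-0.443,0,0,0,2.693,1,-0.436,-0.443,0,0,0,2.693,1,-0.436,-0.443,0,0,0,2.693,1,-0.436,-0.443,0,0,0,2.693,1,-0.436,-0.443,0,0,0,2.693,1,-0.436,-0.443,0,0,0,2.693,1,-0.436,-0.443,0,0,0,2.693,1,-0.436,-0.443,0,0,0,2.693,1,-0.436,-0.443,0,0,0,2.693,1,-0.436,-0.443,0,0,0,2.693,1,-0.436,-0.443,0,0,0,2.693,1,-0.436,-0.443,0,0,0,2.693,1,-0.436,-0.443,0,0,0,2.693,1,-0.436,-0.443,0,0,0,2.693,1,-0.436,-0.443,0,0,0,2.693,1,-0.436,-0.443,0,0,0,2.693,1,-0.436,-0.443,0,0,0,2.693,1,-0.436,-0.443,0,0,0,2.693,1]'
python3 - <<'E'
from h import *
o=get_obs();print(o['time_s'],o['eef_pos'],o['eef_rot'],o['q'],o['wrist_force'])
p=camera('wrist');save(p,'w1');print(p['mtx'],p['extrinsics'])
for n in('plunger_top','lug_left','lug_right','vial_red','vial_white','vial_blue','carousel_base','start_hole'):
    for r in spot_in(p,n)[:2]: print(n,np.round(r['xyz'],3),round(r['confidence'],2))
t=camera('top');cv2.imwrite('pics/t1.png',cv2.resize(t['frame'][140:240,210:330,::-1],None,fx=5,fy=5,interpolation=2))
E
```

```text
time_s: 3.55
eef_pos: [0.4502, -0.0698, 0.2563]
eef_rot: [0.0, 1.0, 0.001, 0.0]
wrist_force: [-0.1, -0.4, -0.3]
opening: 0.001
grasp_force: 0.0
3.55 [ 0.45015313 -0.06977025  0.25632082] [2.76469952e-05 9.99999657e-01 8.27141882e-04 1.13621600e-05] [-4.15314793e-01 -9.58177286e-02  1.89417736e+00 -4.24846946e-05
  1.34318988e+00  1.15383684e+00] [-0.0838685  -0.36627666 -0.33221991]
[[297.31863964   0.         253.28919992]
 [  0.         297.31863964 194.51677544]
 [  0.           0.           1.        ]] [[ 4.88151167e-04  9.52751086e-01  3.03751756e-01  5.27857076e-01]
 [-9.99999853e-01  3.93156755e-04  3.73892718e-04 -6.89772083e-02]
 [ 2.36804639e-04 -3.03751894e-01  9.52751138e-01  3.73397957e-01]
 [ 0.00000000e+00  0.00000000e+00  0.00000000e+00  1.00000000e+00]]
plunger_top [ 0.488 -0.066  0.087] 0.67
lug_left [ 0.564 -0.066  0.043] 0.79
lug_right [ 0.56  -0.068  0.041] 0.72
lug_right [ 0.61  -0.127  0.108] 0.68
vial_red [ 0.636 -0.257  0.043] 0.88
vial_red [ 0.612 -0.127  0.109] 0.62
carousel_base [ 0.546 -0.067  0.045] 0.78
start_hole [ 0.545 -0.065  0.049] 0.78
start_hole [ 0.563 -0.065  0.046] 0.18
```

View pics/w1.png

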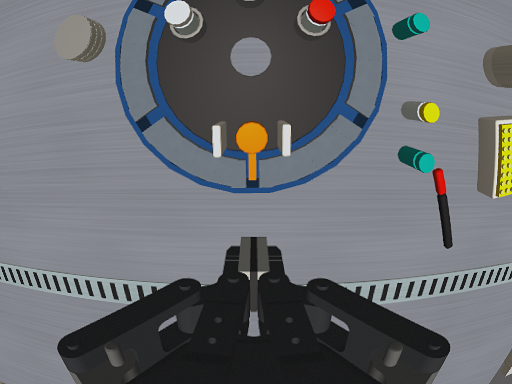

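The wrist view shows the button at (252,138), between lugs at (217,141) and (287,139), with the hub at (251,57) and the tab in its slot at (252,183). The red vial (321,10) is on the right (−y) side and white (178,12) is on the left. I compute positions from both views.

```bash
cat >> h.py <<'E'
def wray(p,u,v):
    K=np.array(p['mtx']);x,y=u-K[0,2],v-K[1,2];r=np.hypot(x,y);th=r/K[0,0]
    d=np.array([np.sin(th)*x/r,-np.sin(th)*y/r,-np.cos(th)]);E=np.array(p['extrinsics']);return E[:3,3],E[:3,:3]@d
def wback(p,u,v,z):
    o,d=wray(p,u,v);return o+d*(z-o[2])/d[2]
def ray(p,u,v):
    b=back(p,u,v,0);o=np.array(p['extrinsics'])[:3,3];return o,(b-o)/np.linalg.norm(b-o)
def tri(a,b):
    (o,d),(q,e)=a,b;s=np.linalg.lstsq(np.c_[d,-e],q-o,rcond=None)[0];A,B=o+s[0]*d,q+s[1]*e;return (A+B)/2,np.linalg.norm(A-B)
def blobs(p,lo,hi,amin=6):
    m=cv2.inRange(cv2.cvtColor(p['frame'],cv2.COLOR_RGB2HSV),lo,hi);n,l,s,c=cv2.connectedComponentsWithStats(m)
    return [(c[i].round(1),s[i]) for i in range(1,n) if s[i][4]>=amin],m
E
python3 - <<'E'
from h import *
p=camera('wrist');t=camera('top')
_,m=blobs(p,(5,150,120),(22,255,255)); 
op=cv2.morphologyEx(m,cv2.MORPH_OPEN,np.ones((13,13)));bw=np.argwhere(op).mean(0)[::-1]
bt,mt=blobs(t,(5,120,120),(22,255,255));print('w',bw,'top',[(c,s[:5].tolist()) for c,s in bt])
print('button z85',wback(p,*bw,.085))
W,_=blobs(p,(0,0,190),(180,40,255));print([(c,s.tolist(),wback(p,*c,.105).round(4)) for c,s in W if 200<c[0]<300 and c[1]<180])
g=cv2.cvtColor(p['frame'],cv2.COLOR_RGB2GRAY)
hub=(cv2.inRange(g[30:85,225:280],100,255));ys,xs=np.nonzero(hub);h=(xs.mean()+225,ys.mean()+30);print('hub',h,[wback(p,*h,z).round(4) for z in (.046,.05)])
R,_=blobs(p,(0,180,150),(4,255,255),40);print([(c,s[4],wback(p,*c,.11).round(3)) for c,s in R])
for c,s in bt:
    if 255<c[0]<275 and 200<c[1]<220:
        top=(s[0]+s[2]/2,s[1]+s[2]/2);print('tri',top,tri(wray(p,*bw),ray(t,*top)))
E
```

```text
w [251.44225722 137.17716535] top []
button z85 [ 0.4943095  -0.06730563  0.085     ]
[(array([286.1, 139.6]), [283, 125, 8, 31, 220], array([ 0.4946, -0.0989,  0.105 ])), (array([216.3, 141.2]), [213, 126, 8, 31, 224], array([ 0.4932, -0.0354,  0.105 ]))]
hub (np.float64(250.24394184168014), np.float64(56.14862681744749)) [array([ 0.5796, -0.0659,  0.046 ]), array([ 0.579 , -0.0659,  0.05  ])]
[(array([321.6,   9.7]), np.int32(451), array([ 0.616, -0.13 ,  0.11 ])), (array([440.7, 181.5]), np.int32(169), array([ 0.458, -0.268,  0.11 ]))]
```

View pics/t1.png

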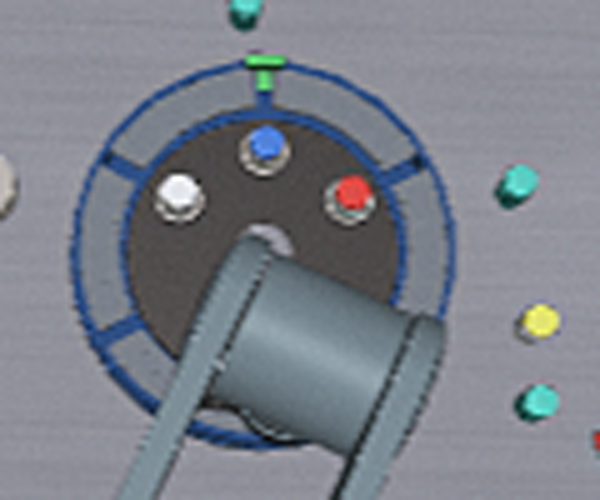

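The crop confirms it: the red vial (352,195) is in the pocket clockwise of blue, and the pointer is at (265,70). The checks fit: radius 85 mm, lug spacing 63.5 mm. I go down to just above the button.

```bash
python3 -m jog '[0.044,0.002,0.05,0,0,0,1,0.044,0.002,0.1,0,0,0,1,0.044,0.002,0.13,0,0,0,1,0.044,0.002,0.139,0,0,0,1,0.044,0.002,0.139,0,0,0,1,0.044,0.002,0.139,0,0,0,1]'
python3 - <<'E'
from h import *
o=get_obs();print(o['eef_pos'],o['wrist_force'])
p=camera('wrist');save(p,'w2')
E
```

```text
time_s: 4.9
eef_pos: [0.4953, -0.0722, 0.119]
eef_rot: [0.001, 1.0, 0.0, 0.001]
wrist_force: [-0.6, -0.2, 0.3]
opening: 0.004
grasp_force: 0.0
[ 0.49532973 -0.07220995  0.11897555] [-0.60055282 -0.18107785  0.25271544]
```

View pics/w2.png

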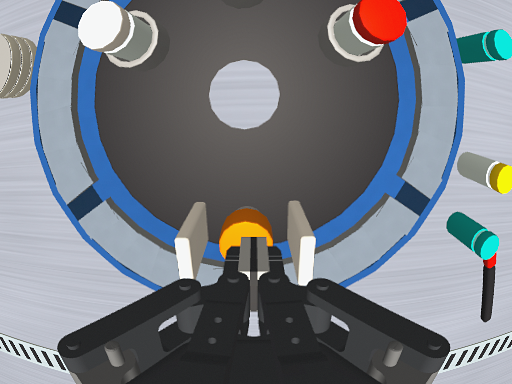

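The fingertip (253,255) is over the button, between the lugs and a little toward the right one, as planned. I press.

```bash
python3 -m jog '[0,0,0.006,0,0,0,1,0,0,0.010,0,0,0,1,0,0,0.014,0,0,0,1,0,0,0.018,0,0,0,1,0,0,0.018,0,0,0,1,0,0,0.018,0,0,0,1]'
```

```text
time_s: 5.7
eef_pos: [0.4946, -0.0719, 0.0996]
eef_rot: [0.0, 1.0, 0.0, 0.0]
wrist_force: [1.2, -0.2, 4.8]
opening: -0.003
grasp_force: 2.4
```

```bash
python3 -m jog '[0,0,0.002,0,0,0,1,0,0,0.004,0,0,0,1,0,0,0.004,0,0,0,1]'
```

```text
time_s: 6.08
eef_pos: [0.4945, -0.0722, 0.0975]
eef_rot: [0.0, 1.0, 0.001, 0.0]
wrist_force: [-7.5, 0.9, 24.0]
opening: 0.0
grasp_force: 11.8
```

```bash
python3 -m jog '[0,0,-0.001,0,0,0,1,0.0007,0.0066,-0.001,0,0,-0.0785,1,0.0019,0.0132,-0.001,0,0,-0.157,1,0.0037,0.0197,-0.001,0,0,-0.2356,1,0.0059,0.026,-0.001,0,0,-0.314,1,0.0086,0.0321,-0.001,0,0,-0.3927,1,0.0118,0.0379,-0.001,0,0,-0.471,1,0.0118,0.0379,-0.001,0,0,-0.471,1]'
python3 - <<'E'
from h import *
p=camera('wrist');save(p,'w3')
E
```

```text
time_s: 7.08
eef_pos: [0.507, -0.1107, 0.0977]
eef_rot: [0.001, 0.972, 0.234, 0.001]
wrist_force: [-2.0, -2.6, 12.7]
opening: 0.001
grasp_force: 6.4
```

View pics/w3.png

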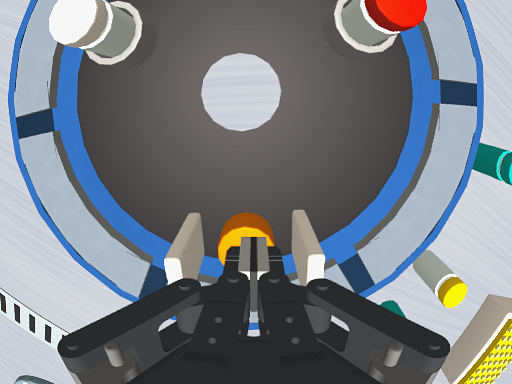

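The table rode along 27° with the tool: the lugs at (203,240) and (297,240) look as before, and both hole slots moved. The same arc again takes it to 54°, then I look.

```bash
python3 -m jog '[0.0007,0.0066,0,0,0,-0.0785,1,0.0019,0.0132,0,0,0,-0.157,1,0.0037,0.0197,0,0,0,-0.2356,1,0.0059,0.026,0,0,0,-0.314,1,0.0086,0.0321,0,0,0,-0.3927,1,0.0118,0.0379,0,0,0,-0.471,1,0.0118,0.0379,0,0,0,-0.471,1]'
python3 - <<'E'
from h import *
p=camera('wrist');save(p,'w4')
for n,lo,hi in(('red',(0,180,150),(4,255,255)),('lug',(0,0,190),(180,40,255)),('or',(5,150,80),(22,255,255))):
    B,_=blobs(p,lo,hi,60);print(n,[(c,s.tolist()) for c,s in B])
E
```

```text
time_s: 8.0
eef_pos: [0.5352, -0.1388, 0.0978]
eef_rot: [0.001, 0.891, 0.454, 0.001]
wrist_force: [0.6, 0.0, 10.1]
opening: 0.002
grasp_force: 5.4
red [(array([403.2,  10.8]), [373, 0, 53, 26, 942])]
lug [(array([ 35.4, 259.8]), [0, 0, 131, 384, 16152]), (array([66.4, 18. ]), [31, 0, 65, 45, 1996]), (array([101.2,  28.3]), [78, 0, 34, 50, 259]), (array([120.6,  37.1]), [85, 1, 56, 64, 649]), (array([356.3,  32.6]), [333, 0, 63, 52, 583]), (array([372.4,  19.5]), [359, 0, 39, 33, 219]), (array([451.2,  90. ]), [423, 0, 53, 187, 6561]), (array([473.4, 226.1]), [367, 0, 145, 367, 18218]), (array([ 41.1, 132.1]), [15, 35, 69, 197, 6394]), (array([239.8,  91.4]), [201, 53, 79, 78, 4766]), (array([381.5, 246.7]), [306, 190, 140, 103, 5065]), (array([126.4, 264.9]), [75, 226, 108, 72, 3400]), (array([252.4, 317.4]), [249, 312, 8, 11, 66]), (array([165.9, 323.6]), [158, 319, 17, 12, 73]), (array([253.3, 332.6]), [248, 330, 11, 6, 62])]
or [(array([383.6,   7.4]), [376, 0, 15, 18, 93]), (array([244. , 229.7]), [218, 212, 57, 54, 1003])]
```

View pics/w4.png

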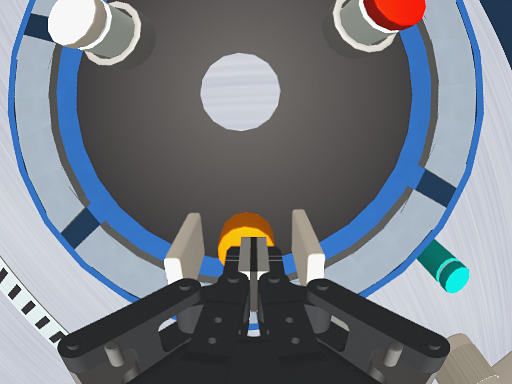

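The ride is the same as before, 54° by the tool. I measure the table angle from the far ends of the lug tops: (195,213) and (298,210) now, (200,203) and (294,202) before pressing.

```bash
python3 - <<'E'
from h import *
p=camera('wrist');C=np.array([.5794,-.0663])
m=cv2.imread('pics/w4.png');cv2.imwrite('pics/c4.png',cv2.resize(m[195:295,150:350],None,fx=4,fy=4,interpolation=2))
ab=[wback(p,*q,.105)[:2] for q in((195,213),(298.5,210))];print(ab)
mid=(ab[0]+ab[1])/2-C;d=ab[1]-ab[0];print(np.degrees(np.arctan2(mid[1],mid[0]))%360, np.degrees(np.arctan2(d[1],d[0]))+90,np.linalg.norm(d),np.linalg.norm(mid))
h=wback(p,239.8,92,.046);print('hub',h)
E
```

```text
[array([ 0.53654836, -0.09584652]), array([ 0.57076518, -0.11918363])]
238.01080433331902 55.70459335603194 0.041417521645499236 0.04859420178495892
hub [ 0.57837073 -0.06575088  0.046     ]
```

View pics/c4.png

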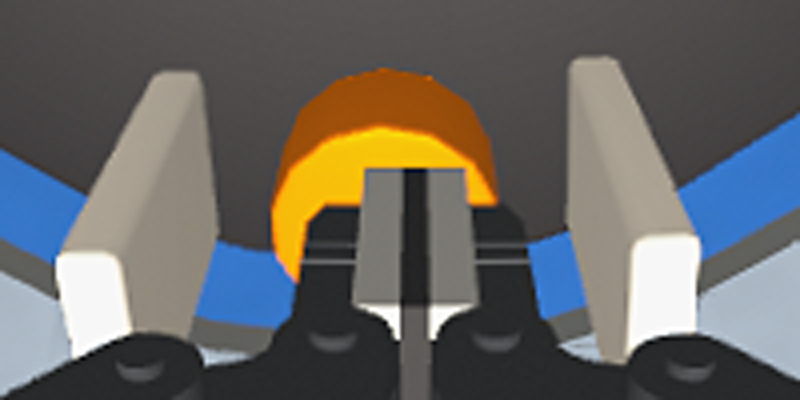

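The white faces are the lug tops and the grey ones are their inner faces. The inner top edges are at (173.5,258.3) and (316.6,254), so I recompute from those.

```bash
python3 - <<'E'
from h import *
p=camera('wrist');C=np.array([.5794,-.0663])
ab=[wback(p,*q,.105)[:2] for q in((173.5,258.3),(316.6,254))]
mid=(ab[0]+ab[1])/2-C;d=ab[1]-ab[0];print(np.degrees(np.arctan2(mid[1],mid[0]))%360, np.degrees(np.arctan2(d[1],d[0]))+90,np.linalg.norm(d),np.linalg.norm(mid))
print(proj and get_obs()['wrist_force'])
E
```

```text
235.8537681949322 56.07620227044731 0.06180025625559384 0.06928447204191394
[ 1.00840282 -0.54924442  9.82428139]
```

Spacing and radius check out, so the table is at about 55°. It needs 5° more, then a straight lift.

```bash
python3 -m jog '[0.0003,0.003,0,0,0,-0.035,1,0.0006,0.0055,0,0,0,-0.065,1,0.0008,0.0074,0,0,0,-0.087,1,0.0008,0.0074,0,0,0,-0.087,1,0.0008,0.0074,0,0,0,-0.087,1]' ; python3 -m jog '[0,0,-0.004,0,0,0,1,0,0,-0.01,0,0,0,1,0,0,-0.017,0,0,0,1,0,0,-0.04,0,0,0,1,0,0,-0.09,0,0,0,1,0,0,-0.14,0,0,0,1,0,0,-0.16,0,0,0,1,0,0,-0.16,0,0,0,1]'
python3 - <<'E'
from h import *
p=camera('wrist');save(p,'w5')
_,m=blobs(p,(5,150,120),(22,255,255))
op=cv2.morphologyEx(m,cv2.MORPH_OPEN,np.ones((13,13)));b=np.argwhere(op).mean(0)[::-1]
W,_=blobs(p,(0,0,190),(180,40,255));L=[(c,wback(p,*c,.105)) for c,s in W if 180<c[0]<320 and 90<c[1]<180];print(b,L)
C=np.array([.5794,-.0663])
for z in(.085,.078):
    v=wback(p,*b,z)[:2]-C;print(z,np.hypot(*v),np.degrees(np.arctan2(v[1],v[0]))%360)
E
```

```text
time_s: 8.78
eef_pos: [0.5413, -0.1421, 0.0978]
eef_rot: [0.001, 0.87, 0.492, 0.001]
wrist_force: [-0.1, 0.7, 11.6]
opening: -0.002
grasp_force: 5.5
time_s: 9.78
eef_pos: [0.5405, -0.1419, 0.2576]
eef_rot: [0.001, 0.87, 0.492, 0.001]
wrist_force: [-0.0, 0.5, -0.9]
opening: 0.001
grasp_force: 0.0
[248.50297619 180.12797619] []
0.085 0.08382903819005838 239.45553239929015
0.078 0.08569795215865646 239.38107381695391
```

View pics/w5.png

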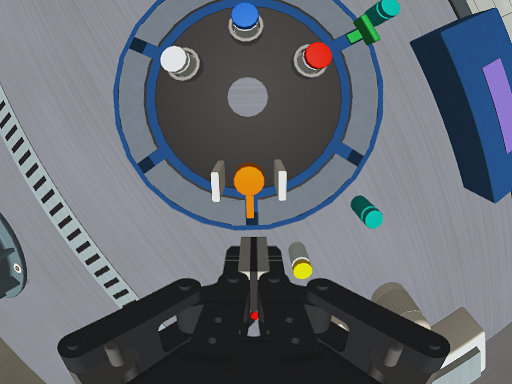

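The red vial (318,55) is in front of the green pointer (362,32), and the tab shows in the slot at (249,205). I take a close crop to check that it is fully up.

```bash
python3 - <<'E'
from h import *
a=cv2.imread('pics/w1.png')[105:195,200:300];b=cv2.imread('pics/w5.png')[148:238,197:297]
cv2.imwrite('pics/cmp.png',cv2.resize(np.hstack([a,b]),None,fx=4,fy=4,interpolation=2))
E
```

```text
(no output)
```

View pics/cmp.png

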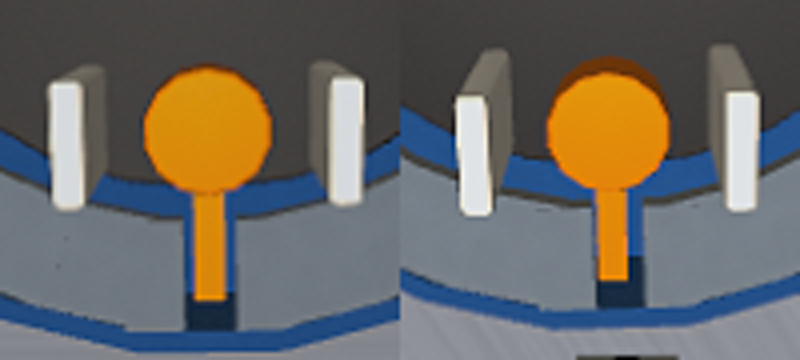

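The tab is visible at its full width inside the slot, on the near side of the play. I check the button height with a second wrist view.

```bash
cat > m.py <<'E'
from h import *
def bt(p):
    _,m=blobs(p,(5,150,120),(22,255,255));op=cv2.morphologyEx(m,cv2.MORPH_OPEN,np.ones((13,13)));return np.argwhere(op).mean(0)[::-1]
E
python3 - <<'E'
from m import *
import pickle
p=camera('wrist');pickle.dump(wray(p,*bt(p)),open('r.pkl','wb'))
E
python3 -m jog '[-0.05,0,0,0,0,0,1,-0.10,0,0,0,0,0,1,-0.10,0,0,0,0,0,1,-0.10,0,0,0,0,0,1,-0.10,0,0,0,0,0,1]'
python3 - <<'E'
from m import *
import pickle
p=camera('wrist');b=bt(p);X,e=tri(pickle.load(open('r.pkl','rb')),wray(p,*b));print(b,X,e)
W,_=blobs(p,(0,0,190),(180,40,255),60);print([(c,wback(p,*c,.105).round(4)) for c,s in W if 190<c[0]<310 and s[4]<500])
E
```

```text
time_s: 10.5
eef_pos: [0.4888, -0.2264, 0.2554]
eef_rot: [-0.001, 0.87, 0.493, -0.0]
wrist_force: [-0.3, -0.3, 0.2]
opening: -0.003
grasp_force: 0.0
[249.96373057  81.55310881] [ 0.53633339 -0.13931157  0.08177065] 0.0004139633978958657
[(array([285.6,  79.5]), array([ 0.564 , -0.1553,  0.105 ])), (array([213.7,  80.9]), array([ 0.509 , -0.1234,  0.105 ]))]
```

```bash
cat > m2.py <<'E'
from h import *
def pts(p):
    out={}
    hsv=cv2.cvtColor(p['frame'],cv2.COLOR_RGB2HSV);_,m=blobs(p,(5,150,120),(22,255,255))
    op=cv2.morphologyEx(m,cv2.MORPH_OPEN,np.ones((13,13)));v=np.median(hsv[op>0][:,2]);m2=cv2.inRange(hsv,(5,150,int(v-20)),(22,255,255))
    op=cv2.morphologyEx(m2,cv2.MORPH_OPEN,cv2.getStructuringElement(cv2.MORPH_ELLIPSE,(15,15)))
    (c,r)=cv2.minEnclosingCircle(np.argwhere(op)[:,::-1].astype(np.float32));out['button']=np.array(c);out['r']=r;b=c
    W,_=blobs(p,(0,0,190),(180,40,255),60)
    for c,s in W:
        if abs(c[1]-b[1])<15 and 20<abs(c[0]-b[0])<50 and s[4]<500: out['L' if c[0]<b[0] else 'R']=c
    return out
E
cat > a.py <<'E'
from m2 import *
import pickle
p=camera('wrist');P=pts(p);print(P);pickle.dump((P,{k:wray(p,*c) for k,c in P.items() if k!='r'}),open('r2.pkl','wb'))
E
python3 a.py
python3 -m jog '[0.03,0,0,0,0,0,1,0.06,0,0,0,0,0,1,0.06,0,0,0,0,0,1,0.06,0,0,0,0,0,1]'
python3 - <<'E'
from m2 import *
import pickle
p=camera('wrist');P=pts(p);print(P);_,A=pickle.load(open('r2.pkl','rb'))
for k in A:
    if k in P: print(k,tri(A[k],wray(p,*P[k])))
E
```

```text
{'button': array([249.86398315,  81.58067322]), 'r': 15.553895950317383, 'R': array([285.4,  80. ]), 'L': array([213.6,  81.2])}
time_s: 11.1
eef_pos: [0.5196, -0.1758, 0.2562]
eef_rot: [0.0, 0.87, 0.493, -0.0]
wrist_force: [-0.4, 0.0, -0.3]
opening: -0.001
grasp_force: 0.0
{'button': array([249.4264679 , 141.78675842]), 'r': 15.339619636535645, 'R': array([283.9, 143.7]), 'L': array([214.3, 145.8])}
button (array([ 0.53650741, -0.1394935 ,  0.08302147]), np.float64(0.000113018714527173))
R (array([ 0.56440568, -0.1554942 ,  0.10012733]), np.float64(0.0001734125863458502))
L (array([ 0.50882077, -0.12354998,  0.10443251]), np.float64(2.6013585620832277e-05))
```

By the same measurement the button top is 19 mm below the lug tops. Fully up would be 20 mm and riding under the ring would be 27 mm, so the plunger is up and locked.

```bash
python3 -c "
from bench import hand_in
print(hand_in())"
```

```text
the job is handed in; nothing more can be done
None
```

I handed the job in: the carousel is turned anticlockwise one hole, with the red-capped vial at the green pointer and the arm clear; by camera measurement the plunger is sprung up and locked about 1.4° short of the hole's centre, within the play, and the pressed fingertip carried the table round mostly by friction on the button, not by a clear push on the lug.

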